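# Set the mould under the praline filler and hold its valve slide at the mark

## Task

Run a dry check of the empty praline filler: slide the mould tray along the counter, keeping it down on the counter, until its one round hollow is centred under the filler's nozzle tip, and let go of it. Only then pull the handle plate of the filler's spring-return valve slide straight out until the plate stands level with the two small fins that mark its travel, and finish while still holding it there with the fingers, the hollow still centred under the nozzle. Leave the jar, the tin and the dish where they are.

Things in the scene. Friction and masses are not known exactly. Their poses are not given: they have to be found in the camera images.
- filler: steel praline filler, fixed. Origin on the counter straight below the nozzle tip, z up. Head z 85 to 135 mm: x +30 to +115, y -35 to +35 mm, with a nose 44 mm wide reaching to x -26 mm; a 30 mm brass cap on the nose is straight above the nozzle. Column and foot (140 mm wide) behind, x +70 to +160 mm; counter free in front (-x) and under the nose. The valve slide comes out of the nose's -y side.
- hopper_top (a point): top of the filler's round hopper, 293 mm above the counter; hopper 96 mm across, axis at x +85, y 0 mm of the filler, standing on the head
- track_end (a point): outer end of the fixed flat track under the valve slide, at x 0, y -220, z 76 mm (its top) in the filler's frame; the track is 76 mm wide in x and reaches back to the head
- nozzle_tip (a point): lowest point of the filler's conical nozzle, 35 mm above the counter; the tip is 10 mm across, the nozzle widens to 36 mm above it; same axes as the filler
- slide: spring-return valve slide of the filler; axes as the filler's. Origin: grip point on the middle plane of its upright steel handle plate, 135 mm above the counter. Plate 12 mm thick (y), 46 mm wide (x), z 86 to 158 mm. Shut it stands at y -135 mm in the filler's frame; it pulls out along the filler's -y, 60 mm at most. Spring: 9 N shut, about 13 to 17 N at the mark; it goes back when let go.
- slide_bar (a point): top of the flat bar that joins the plate to the head, 50 mm inward of the plate, 93 mm above the counter; bar 30 mm wide in x, 12 mm thick
- mark: travel mark: two fixed steel fins (11 mm wide in x, 4 mm thick in y, tops 106 mm above the counter) on the track's edges, 54 mm apart, the handle plate passing between. 25 to 50 mm out from the shut plate. Origin midway between them on their middle plane, z 76 mm; axes as the filler's. Level means: slide and mark origins have the same y in the filler's frame.
- tray: loose grey mould tray, 190 (x) x 120 (y) x 14 mm, 0.3 to 0.6 kg, lying flat; origin at the centre of its underside, z up. Five square cream pralines (28 mm, tops 20 mm high) and one empty round hollow fill its +x part; an upright grey handle plate stands near its -x end.
- hollow (a point): centre of the mouth of the tray's round hollow (33 mm across, 9 mm deep), at x = +60, y = -36, z = 14 mm in the tray's frame
- tray_handle (a point): grip point of the tray's handle plate (44 mm long along the tray's x, 12 mm thick in its y, top 60 mm above the counter), at x = -70, y = 0, z = 45 mm in the tray's frame; pinch it along the tray's y
- jar: closed amber glass jar with a wooden lid, 72 mm across, 110 mm tall, standing; origin at the centre of its underside. Leave alone.
- tin: closed brass sweet tin, 93 x 63 x 42 mm; origin at the centre of its underside. Leave alone.
- dish: white ceramic bowl, 90 mm across, 40 mm tall; origin at the centre of its underside. Leave alone.
Mind the look-alikes: they are no part of the job. Of the things that look like the tray, take the one that is farthest to the robot's left at the start.

How it is judged:
By the outcome, as a careful person would: the job done as asked, in the order asked, and still so for the second after the job is handed in, while the arm keeps its last pose, push and grip.
It also fails if it takes over 58 s, if anything falls off the work surface, if the arm or the gripper's body presses on something with over 40 N, if the wrist force passes 120 N, or if a joint passes its speed limit or range.

## Robot

A 7-joint arm with a two-finger parallel gripper is mounted at the origin on the work surface. World frame = base frame: x ahead of the robot, y to its left, z up, the work surface at z = 0. Lengths are in mm, angles in rad, forces in N, time in s.
With the tool pointing down it reaches from about 400 to 875 mm from the base axis. Payload 19.3 kg.
Tool frame: the origin (TCP) lies at the very end of the fingers, on their centre line; the grasp point (between the pads) lies 19 mm behind it (grip_point_offset is the z of the grasp point in the tool frame, in mm); z points along the fingers, y is the line along which they close (so a half turn about z gives the same grasp; the last joint's range is limited). The gripper opens to 85 mm and grips with 20 to 120 N. Pads are 22 mm wide; open, the fingers measure 114 mm over their backs; the gripper's body (76 mm by 85 mm) begins 54 mm behind the grasp point. The pads swing forward as they close: fully open they stand 13 mm farther back than shut.
Start: joints at [1.11, 0.521, -0.036, 1.599, 0.021, 1.021, -0.113], TCP at [238.052, -577.88, 231.291] pointing down, gripper open.
Joint ranges: [-2.91, 2.91], [-0.3, 2.13], [-1.5, 1.42], [0.17, 2.43], [-1.26, 4.41], [0.16, 1.93], [-2.52, 2.52]. Speed limits (rad/s): [1.89, 1.89, 2.39, 2.39, 3.01, 3.01, 3.01].

## Interface

Orientations are given as a 3x3 rotation matrix whose columns are the frame's x, y, z axes.
In Python, from workcell import movep, movel, goto_joints, open_gripper, clamp, wait, inverse_kinematics, read_state, camera, PlanningError, finish_job, grip_point_offset gives the robot as it stands. Calls block until the motion is done:
- movep(position, orientation): joint-space move of the TCP to a pose.
- movel(position, frame=None, max_speed=150, guard=None): straight line of the TCP; frame=None keeps the orientation; max_speed is the mean speed in mm/s. With guard (N) it stops when the force on the tool has changed by that much, and returns True; else False.
- goto_joints(angles): joint-space move.
- open_gripper() and clamp(): open the fingers fully, or close them until they stop; the grip force is fixed at half the most.
- wait(seconds).
- inverse_kinematics(position, orientation): joint angles nearest the present ones, or None.
- read_state(): the state.
- camera(name): name is "scene" or "side" or "wrist"; returns a dict with "image" (400x640x3 uint8, blue, green, red), "range_z" (400x640 float32, mm along the optical axis (not along the pixel's ray), 0 where there is no reading), "fx", "fy", "cx", "cy" (pixels), "cam_to_world" (4x4, takes a point from camera to world coordinates). Camera axes: x right, y up, looking along -z (the intrinsics and any distortion apply to the point x, -y, -z); pixel columns grow to the right and rows downward; lengths in mm; the calibration is good to about 2 mm. A picture is of the moment at which its call begins.
A pose or a line that the arm cannot do raises PlanningError and nothing moves.
- finish_job(): hands the job in; it is judged then, once.
The state is a dict: "time": time; "qpos": joint angles; "qvel": joint speeds; "joint_efforts": joint torques, N m; "eef_pos": TCP position; "tool_rot": TCP orientation; "ft_force": force on the tool from outside, world axes, zero at the start; "torque": the same for the moment, N m; "finger_gap": finger opening in mm; "gripper_force": force on a finger pad.
Only numpy, scipy, OpenCV 4.12 (cv2) and the standard library are available. Lean on these libraries where they do the work, as an engineer would, in place of code of your own. Each camera call takes 0.05 s, during which the arm holds its last target. There are 200 camera calls.

## Working session

There is one attempt and no reset: what is moved stays moved. The work goes in short steps, each a Python script; the robot and the scene stay as the last script left them, time stands still between calls to the robot, and variables do not carry over. Pictures are saved under pics/ and viewed, at most 10 in all, crops included, and the job is handed in when it is done.

```bash
ls; mkdir -p pics
python3 - <<'E'
from workcell import *
import cv2,numpy as np
for n in("scene","side"):
    c=camera(n);cv2.imwrite(f"pics/{n}0.png",c["image"]);np.savez(f"{n}0.npz",**c)
    print(n,c["fx"],c["fy"],c["cx"],c["cy"],c["cam_to_world"].round(3).tolist(),[k for k in c])
print(grip_point_offset,read_state())
E
```

```text
pics
scene 453.4913480774362 453.4913480774362 320.51768292943615 208.5245376547727 [[0.87, -0.297, 0.392, 977.833], [0.492, 0.539, -0.683, -796.634], [-0.008, 0.788, 0.616, 872.348], [0.0, 0.0, 0.0, 1.0]] ['image', 'range_z', 'fx', 'fy', 'cx', 'cy', 'cam_to_world']
side 432.08915273782816 432.08915273782816 315.47549434938685 202.78911413998375 [[-0.999, 0.029, -0.032, 527.801], [-0.043, -0.673, 0.739, 739.231], [0.0, 0.739, 0.674, 875.104], [0.0, 0.0, 0.0, 1.0]] ['image', 'range_z', 'fx', 'fy', 'cx', 'cy', 'cam_to_world']
-18.700000000000003 {'time': 0.1, 'qpos': array([ 1.10981951,  0.521946  , -0.03633372,  1.59993353,  0.0211961 ,
        1.02110722, -0.11278826]), 'qvel': array([ 0.00020876, -0.00140403, -0.00082159, -0.0002358 , -0.0032323 ,
       -0.00084486, -0.00264717]), 'joint_efforts': array([ 2.58993845e-03, -9.28496075e+01,  1.98370121e+00, -3.70535409e+01,
        1.81168638e-02,  5.44619048e-03, -1.10232668e-05]), 'eef_pos': array([ 237.92714499, -577.62005953,  230.79470964]), 'tool_rot': array([[ 9.24611956e-01,  3.80910140e-01, -4.42884349e-04],
       [ 3.80910392e-01, -9.24611513e-01,  9.06943202e-04],
       [-6.40321056e-05, -1.00726978e-03, -9.99999491e-01]]), 'ft_force': array([-0.4658292 ,  0.82484008,  0.14629338]), 'torque': array([-0.053425  , -0.00704925, -0.01717475]), 'gripper_force': 0.0, 'finger_gap': 85.34062571879096}
```

View pics/scene0.png

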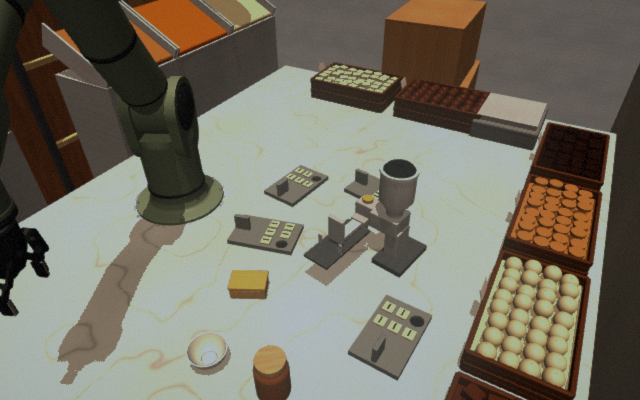

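View pics/side0.png

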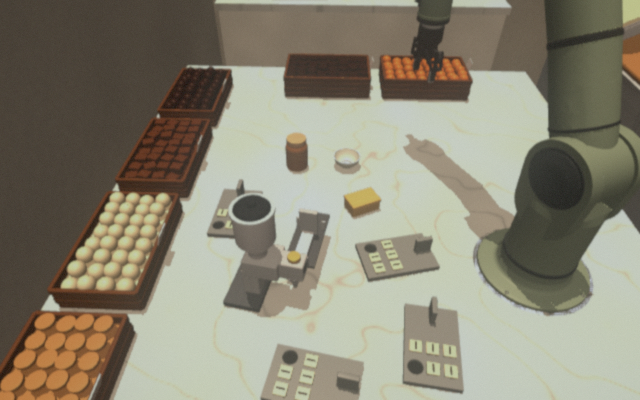

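Both views show the filler: the cap is at scene (368,199) and side (294,257), with its hopper and pull plate. There are four grey trays. The candidates for farthest left are at side (315,375), which is scene (365,185), and side (433,347), which is scene (297,184). The jar, tin and dish lie on the -y side.

```bash
cat > h.py <<'E'
import numpy as np,cv2
def ray(c,u,v):
    M=np.array(c["cam_to_world"]);d=M[:3,:3]@np.array([(u-c["cx"])/c["fx"],-(v-c["cy"])/c["fy"],-1.0]);return M[:3,3],d
def onz(c,u,v,z):
    o,d=ray(c,u,v);return o+d*(z-o[2])/d[2]
def cloud(c):
    M=np.array(c["cam_to_world"]);z=c["range_z"].astype(float);v,u=np.mgrid[:400,:640]
    P=np.stack([(u-c["cx"])/c["fx"]*z,-(v-c["cy"])/c["fy"]*z,-z],-1)@M[:3,:3].T+M[:3,3];P[z<=0]=np.nan;return P
def tri(*rs):
    A=np.zeros((3,3));b=np.zeros(3)
    for o,d in rs:
        d=d/np.linalg.norm(d);Q=np.eye(3)-np.outer(d,d);A+=Q;b+=Q@o
    p=np.linalg.solve(A,b);return p,[np.linalg.norm(np.cross(p-o,d/np.linalg.norm(d))) for o,d in rs]
E
python3 - <<'E'
from h import *
np.set_printoptions(precision=1,suppress=True)
C={n:dict(np.load(n+"0.npz")) for n in("scene","side")}
P={n:cloud(c) for n,c in C.items()}
for n in C:
    p=P[n];hsv=cv2.cvtColor(C[n]["image"],cv2.COLOR_BGR2HSV)
    print(n,"counter z",np.nanmedian(p[...,2][(p[...,2]<12)&(p[...,2]>-12)]))
    # brass cap
    m=((hsv[...,0]>15)&(hsv[...,0]<32)&(hsv[...,1]>130)).astype(np.uint8)
    k,l,s,ce=cv2.connectedComponentsWithStats(m)
    for i in range(1,k):
        if s[i,4]>25: q=p[l==i];print(" brass",s[i],ce[i],np.nanmedian(q,0))
    # height slab 8-18: trays
    m=((p[...,2]>8)&(p[...,2]<23)&(hsv[...,2]<190)&(hsv[...,1]<90)).astype(np.uint8)
    m=cv2.morphologyEx(m,cv2.MORPH_OPEN,np.ones((3,3)));m=cv2.morphologyEx(m,cv2.MORPH_CLOSE,np.ones((5,5)))
    k,l,s,ce=cv2.connectedComponentsWithStats(m)
    for i in range(1,k):
        if s[i,4]>300:
            q=p[l==i];q=q[~np.isnan(q[:,0])];r=cv2.minAreaRect(q[:,:2].astype(np.float32));print(" tray",s[i],r,np.median(q,0))
    # dark hollows/handles : points 30-65 high grey
    for lo,hi,t in((35,66,"handle"),(285,300,"hoptop"),(145,170,"plate top"),(98,110,"fin")):
        m=((p[...,2]>lo)&(p[...,2]<hi)&(p[...,0]>200)&(abs(p[...,1])<420)&(p[...,0]<850)&(hsv[...,1]<110)).astype(np.uint8)
        k,l,s,ce=cv2.connectedComponentsWithStats(m)
        for i in range(1,k):
            if s[i,4]>8:
                q=p[l==i];r=cv2.minAreaRect(q[:,:2].astype(np.float32));print(" ",t,s[i],np.round(r[0]+r[1]+(r[2],),1),q[:,2].max())
E
```

```text
scene counter z 1.2292450094616925
 brass [ 23  56  33  14 103] [37.9 62.2] [-1052.1   284.2   171.5]
 brass [ 55 132  22  16  74] [ 65.1 140.4] [-1054.5   270.3  -207.3]
 brass [363 195  10   8  67] [367.5 198.5] [603.3 108.1 146.7]
 brass [228 271  40  27 901] [247.5 283.1] [ 435.5 -220.5   42.3]
 tray [ 265  166   63   38 1119] ((293.5307922363281, 235.7420196533203), (195.13963317871094, 124.02456665039062), 82.98540496826172) [306.2 235.5  15.6]
 tray [ 136  175   87   49 1533] ((18.572052001953125, -17.14019775390625), (268.50067138671875, 224.4723663330078), 51.5201530456543) [ 60.7 -64.8  13.9]
 tray [345 175  35  25 497] ((530.5391845703125, 225.4398193359375), (109.53532409667969, 354.27105712890625), 21.518964767456055) [502.9 317.   15.1]
 tray [ 227  216   76   37 1729] ((346.49603271484375, -16.42902374267578), (191.23863220214844, 126.63365173339844), 14.489680290222168) [359.3 -24.3  15.6]
 tray [372 237  54  38 927] ((714.8091430664062, 89.24484252929688), (143.79055786132812, 90.64912414550781), 79.0714111328125) [729.3  61.6  18.4]
 tray [ 348  296   84   82 3489] 
[... 3447 characters left out ...]
286.7 168.   46.2  12.9  82.8] 63.00415534760191
  handle [337 371  23  16 249] [481.1 341.4  13.6  43.8  80.2] 62.37179504928895
  hoptop [246 197  10   9  73] [686.9  97.8  18.7  20.3  58.8] 293.60325542503347
  plate top [299 208  19  10 123] [579.1 -17.8  15.2  45.3  76.8] 159.976091816436
  plate top [249 251  17   6  39] [683.5 120.7  35.7  20.6   6.2] 169.93741329003183
  fin [286 135  20  11 148] [ 641.2 -394.9   52.7   60.3   76.5] 109.99962314533059
  fin [321 221   5   3  13] [542.  -36.7  10.2   5.3  11.8] 107.92004409593892
  fin [299 225  19   6  60] [579.3 -15.    8.9  46.1  85. ] 109.98454104006464
  fin [242 269  63   9 201] [650.7 134.3  16.3 141.2  88.9] 109.91912496222551
```

```bash
cat >> h.py <<'E'
def R(yaw):  # tool down, tool x at yaw (rad)
    x=np.array([np.cos(yaw),np.sin(yaw),0]);z=np.array([0,0,-1.]);return np.stack([x,np.cross(z,x),z],1)
E
cat > step1.py <<'E'
from workcell import *
from h import *
np.set_printoptions(precision=2,suppress=True)
a=np.radians(-10.5)
for yaw in(a,a+np.pi):
    print([inverse_kinematics(p,R(yaw)) for p in((380,-250,380),(440,40,380),(480,340,160),(480,340,26),(480,170,26),(578,-20,116))])
E
python3 step1.py
```

```text
[array([ 0.52,  0.1 , -0.08,  1.8 ,  0.01,  1.23, -1.31]), array([ 0.32,  0.11, -0.59,  1.81,  0.07,  1.24, -2.05]), array([-0.98,  0.58,  0.38,  1.78, -0.28,  0.83, -2.22]), array([-0.97,  0.79,  0.38,  1.84, -0.49,  0.6 , -2.04]), array([-0.37,  0.67, -0.12,  2.03,  0.17,  0.45, -2.37]), array([-0.02,  0.59, -0.07,  1.82,  0.06,  0.73, -1.88])]
[array([ 1.07,  0.15, -0.69,  1.78,  0.1 ,  1.25,  1.74]), array([ 0.66,  0.16, -0.99,  1.8 ,  0.14,  1.26,  1.02]), array([ 0.07,  0.93, -1.32,  1.73,  0.94,  1.28, -0.09]), array([-0.25,  0.84, -0.68,  1.8 ,  0.74,  0.77,  0.05]), array([-0.06,  0.72, -0.54,  2.02,  0.67,  0.58,  0.32]), array([ 0.45,  0.7 , -0.76,  1.79,  0.61,  0.89,  0.8 ])]
```

```bash
cat > step1.py <<'E'
from workcell import *
from h import *
np.set_printoptions(precision=2,suppress=True)
a=np.radians(-10.5)+np.pi
def snap(n):
    c=camera("wrist");cv2.imwrite(f"pics/{n}.png",c["image"]);np.savez(f"{n}.npz",**c)
    s=read_state();print(n,s["time"],s["eef_pos"],s["qpos"],c["cam_to_world"][:3,2:],c["fx"])
movep((400,-230,400),R(a-.8));snap("w1")
movep((450,20,430),R(a));snap("w2")
movep((470,200,430),R(a));snap("w3")
E
python3 step1.py; python3 -c "
import cv2,numpy as np
cv2.imwrite('pics/m.png',cv2.resize(np.vstack([cv2.imread(f'pics/w{i}.png')[:,:,:] for i in (2,3)]),(480,600)))"
```

```text
w1 1.7 [ 399.72 -230.84  399.52] [ 0.87  0.13 -0.54  1.73  0.07  1.29  0.91] [[  -0.15  362.64]
 [   0.22 -174.02]
 [   0.96  542.54]] 317.438273215928
w2 2.7583 [450.12  18.18 429.64] [ 0.6   0.13 -0.86  1.69  0.1   1.37  1.11] [[ -0.26 383.87]
 [  0.05  31.31]
 [  0.96 572.59]] 317.438273215928
w3 3.5583 [470.51 198.66 429.74] [ 0.25  0.29 -0.98  1.56  0.24  1.43  0.63] [[ -0.26 404.13]
 [  0.05 211.98]
 [  0.96 572.57]] 317.438273215928
```

View pics/m.png

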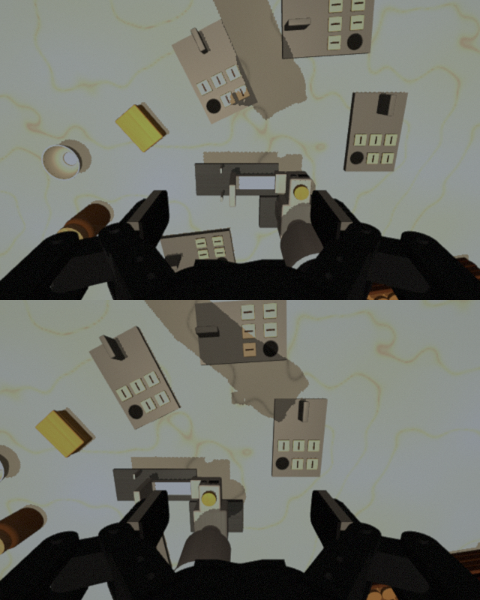

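The wrist views (scaled by 0.75) show the cap at about (301,192) in w2 and (209,499-300) in w3. The target tray's hollow is at about (357,158) in w2 and (282,463-300) in w3, with the tray handle upright beside it.

```bash
cat >> h.py <<'E'
def cap(c,near,zc=None):
    hsv=cv2.cvtColor(c["image"],cv2.COLOR_BGR2HSV)
    m=((hsv[...,0]>15)&(hsv[...,0]<34)&(hsv[...,1]>130)).astype(np.uint8)
    return blob(m,near)
def hol(c,near):
    hsv=cv2.cvtColor(c["image"],cv2.COLOR_BGR2HSV)
    return blob((hsv[...,2]<58).astype(np.uint8),near)
def blob(m,near):
    cs,_=cv2.findContours(m,cv2.RETR_EXTERNAL,cv2.CHAIN_APPROX_NONE)
    cs=[k for k in cs if len(k)>12]
    k=min(cs,key=lambda k:np.linalg.norm(k.reshape(-1,2).mean(0)-near));return cv2.fitEllipse(cv2.convexHull(k))
E
python3 - <<'E'
from h import *
np.set_printoptions(precision=1,suppress=True)
N={"scene0":((368,198),None),"side0":((293,256),(290,357)),"w2":((401,256),(476,210)),"w3":((279,265),(376,217))}
rc=[];rh=[]
for n,(pc,ph) in N.items():
    c=dict(np.load(n+".npz"));e=cap(c,pc);r=ray(c,*e[0]);rc.append(r);print(n,"cap",e,onz(c,*e[0],145))
    if ph:
        e=hol(c,ph);rh.append(ray(c,*e[0]));print(n,"hol",e,onz(c,*e[0],14))
    P=cloud(c);hsv=cv2.cvtColor(c["image"],cv2.COLOR_BGR2HSV)
    for t,lo,hi,b in(("handle",50,68,(440,520,310,380)),("plate",150,166,(540,610,-50,10)),("tray",9,23,(430,660,240,410)),("fins",98,110,(520,625,-70,-30)),("hop",287,300,(620,750,40,160))):
        s=(P[...,2]>lo)&(P[...,2]<hi)&(P[...,0]>b[0])&(P[...,0]<b[1])&(P[...,1]>b[2])&(P[...,1]<b[3])
        q=P[s]
        if len(q)>15: print("  ",t,len(q),np.round(sum(cv2.minAreaRect(q[:,:2].astype(np.float32))[:2],())+(cv2.minAreaRect(q[:,:2].astype(np.float32))[2],),1),q.mean(0),np.percentile(q[:,2],[5,95]))
print(tri(*rc),tri(*rc[2:]),tri(*rh))
E
```

```text
scene0 cap ((367.4409484863281, 198.50196838378906), (7.896805763244629, 9.865488052368164), 101.15970611572266) [602.9 109.1 145. ]
   handle 62 [480.4 338.8  17.1  45.8  80.5] [481.1 336.9  57.5] [50.8 62.7]
   plate 94 [576.5 -22.2  12.7  46.5  80.6] [578.4 -23.9 156.9] [150.6 161.1]
   tray 510 [514.  335.1 125.9 127.8  82.2] [502.2 322.5  15.4] [11.5 20.9]
   fins 31 [574.6 -38.3  24.3  76.3  77.9] [576.6 -46.6 103.5] [ 99.4 108.5]
   hop 48 [686.1  94.5  19.4  22.8  21.2] [686.1  93.7 292. ] [287.6 294.5]
side0 cap ((293.2815246582031, 256.2877502441406), (8.48427677154541, 9.920842170715332), 84.53079223632812) [603.6 116.1 145. ]
side0 hol ((180.50970458984375, 170.76712036132812), (2.2288544178009033, 14.706864356994629), 35.013912200927734) [1009.3 -339.1   14. ]
   handle 171 [481.2 341.1  13.3  43.5  79.4] [481.5 342.5  57.5] [51.5 61.1]
   plate 93 [579.  -18.2  14.4  45.3  76.8] [578.7 -17.9 155.7] [151.6 158.7]
   tray 3986 [550.1 327.2 121.3 190.9  79.8] [558.3 323.4  14.4] [10.7 20.1]
   fins 20 [574.9 -43.5   6.1  76.7  79.2] [565.2 -41.5 102.8] [ 98.7 105.9]
   hop
[... 894 characters left out ...]
 ]
   handle 243 [480.  341.7  12.8  42.9  79. ] [479.5 340.5  59.2] [53.  61.6]
   plate 156 [567.1 -16.9  11.8  26.2  79.4] [564.4 -15.9 156.8] [151.8 159. ]
   tray 6395 [549.7 328.8 120.9 189.5  79.4] [546.3 329.4  15.3] [12.7 20.7]
   fins 32 [540.5 -37.7   4.2  11.3  75.7] [540.3 -37.2 104. ] [ 99.3 106.8]
(array([602.6, 112.8, 141.8]), [np.float64(1.1782945814547183), np.float64(1.5037967542942823), np.float64(0.271520607311875), np.float64(0.2304404232776802)]) (array([602.6, 112.6, 141.3]), [np.float64(0.04495264929882194), np.float64(0.04495264929872527)]) (array([578.1, 201.4, 369. ]), [np.float64(204.04100320064248), np.float64(121.1407005618685), np.float64(104.09046773901548)])
```

```bash
cat > step2.py <<'E'
from workcell import *
from h import *
np.set_printoptions(precision=2,suppress=True)
a=np.radians(-10.7)+np.pi
S=lambda t:(lambda s:print(t,round(s["time"],2),s["eef_pos"],s["ft_force"],round(s["finger_gap"],1),s["gripper_force"],s["qpos"]))(read_state())
movep((480,341,170),R(a));S("above")
print(movel((480,341,27),max_speed=120,guard=15));S("down")
clamp();S("clamp")
movel((481,171.8,27),max_speed=80);S("slid")
E
python3 step2.py
```

```text
above 4.69 [481.12 340.41 171.23] [ 0.14 -0.63  0.17] 85.4 0.0 [-0.15  0.66 -0.85  1.73  0.58  1.02  0.18]
False
down 6.03 [480.32 341.28  27.69] [ 0.74 -0.    0.15] 85.2 0.0 [-0.24  0.85 -0.71  1.8   0.76  0.79  0.04]
clamp 6.7 [480.08 341.01  27.19] [-1.1  -1.68  5.42] 11.2 59.23429727554321 [-0.24  0.85 -0.71  1.8   0.76  0.79  0.04]
slid 8.97 [481.11 171.7   27.13] [-0.03  2.92  5.45] 11.0 59.59257960319519 [ 0.05  0.77 -0.7   2.01  0.81  0.67  0.2 ]
```

```bash
cat > step3.py <<'E'
from workcell import *
from h import *
import sys
np.set_printoptions(precision=2,suppress=True)
a=np.radians(-10.7)+np.pi
open_gripper();p=read_state()["eef_pos"];print(p)
movel((p[0],p[1],170),max_speed=150)
for n,q in(("a",(440,150,400)),("b",(440,40,420))):
    movep(q,R(a));wait(.2);c=camera("wrist");np.savez(f"{sys.argv[1]}{n}.npz",**c);cv2.imwrite(f"pics/{sys.argv[1]}{n}.png",c["image"])
c=camera("side");np.savez(f"{sys.argv[1]}s.npz",**c);I=c["image"]
cv2.imwrite(f"pics/{sys.argv[1]}s.png",cv2.resize(I[200:360,220:440],None,fx=3,fy=3,interpolation=cv2.INTER_CUBIC))
print(read_state()["time"])
E
python3 step3.py r; python3 -c "
import cv2,numpy as np
cv2.imwrite('pics/m2.png',cv2.resize(np.vstack([cv2.imread(f'pics/r{i}.png')[:,:,:] for i in 'ab']),(480,600)))"
```

```text
[481.01 171.79  27.  ]
12.7833
```

View pics/rs.png

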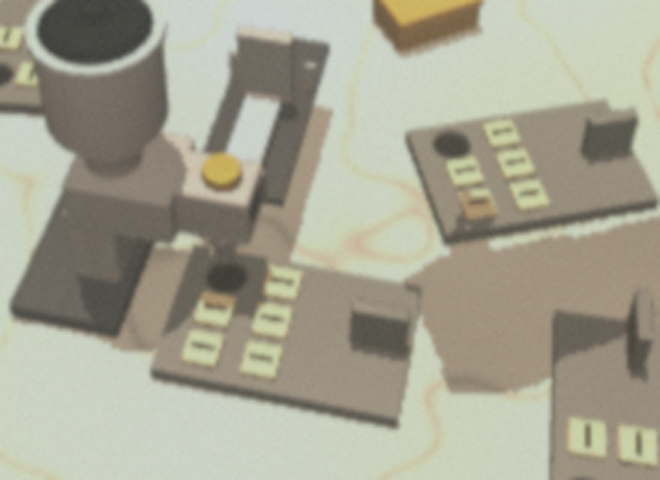

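View pics/m2.png

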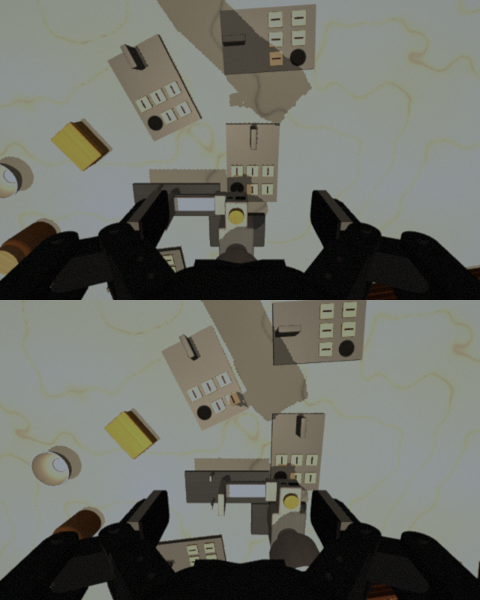

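The side crop shows the tray under the nose, with the hollow at crop (227,276), about side (295.7,292), just below the nozzle. I'll quantify the offset from the hollow, the pralines and the handle.

```bash
cat > meas.py <<'E'
from h import *
import sys
np.set_printoptions(precision=1,suppress=True)
def proj(c,p):
    M=np.array(c["cam_to_world"]);q=M[:3,:3].T@(np.array(p)-M[:3,3]);return np.array([c["cx"]+c["fx"]*q[0]/-q[2],c["cy"]-c["fy"]*q[1]/-q[2]])
def tray(n,tc):
    """pralines (z 20) within the tray near tc; handle centre"""
    c=dict(np.load(n+".npz"));I=c["image"];P=cloud(c)
    hsv=cv2.cvtColor(I,cv2.COLOR_BGR2HSV);u=np.array([.983,-.186]);w=np.array([.186,.983])
    d=P[...,:2]-tc;ins=(abs(d@u)<93)&(abs(d@w)<58)
    m=(ins&(P[...,2]>50)&(P[...,2]<68));r=cv2.minAreaRect(P[m][:,:2].astype(np.float32))
    T=(ins|np.isnan(d[...,0]))&(P[...,2]>8)&(P[...,2]<24);T=P[T]
    e=[np.percentile((T[:,:2]-tc)@k,[1,99]) for k in(u,w)]
    print(n,"handle",np.round(r[0]+r[1]+(r[2],),1))
    m=(ins&(P[...,2]>12)&(P[...,2]<26)&(hsv[...,2]>120)&(hsv[...,1]>35)).astype(np.uint8)
    cs,_=cv2.findContours(m,cv2.RETR_EXTERNAL,cv2.CHAIN_APPROX_NONE)
    for k in cs:
        (x,y),wh,_=cv2.minAreaRect(k)
        if cv2.contourArea(k)>60:
            q=onz(c,x,y,20)[:2]-tc;print("   pral tray-frame",np.array([q@u,q@w]),np.array(wh))
if __name__=="__main__":
    tray("w3",np.array([549.7,328.7]));tray("w2",np.array([549.7,328.7]))
    t=np.array([550.7,159.5])
    for n in sys.argv[1:]: tray(n,t)
    c=dict(np.load(sys.argv[1][:-1]+"s.npz"))
    print("side: expect hollow",proj(c,(602.6,112.7,14)),"tip",proj(c,(602.6,112.7,35)),"cap",proj(c,(602.6,112.7,141.5)),cap(c,(293,256))[0])
    e=hol(c,(296,292));print(e,onz(c,*e[0],14))
    c0=dict(np.load("side0.npz"));
    for th in(45,52,58,65):
        g=c0["image"].max(2);print(th,[np.round(blob((k["image"].max(2)<th).astype(np.uint8),p),1).tolist() if 0 else blob((k["image"].max(2)<th).astype(np.uint8),p) for k,p in((c0,(290,357)),(c,(296,292)))])
E
python3 meas.py ra rb
```

```text
w3 handle [480.  341.7  12.8  42.9  79. ]
   pral tray-frame [60.5 35.7] [14. 14.]
   pral tray-frame [59.6 -0.1] [15. 15.]
   pral tray-frame [14.3 35.4] [15. 16.]
   pral tray-frame [14.4 -0.4] [15. 16.]
   pral tray-frame [-26.2 -35.2] [32.5 80.3]
w2 handle [480.2 340.4  13.2  42.8  79.1]
   pral tray-frame [59.6 35.5] [14. 17.]
   pral tray-frame [59.5 -0. ] [14. 16.]
   pral tray-frame [14.  35.1] [15. 17.]
   pral tray-frame [14.  -0.5] [15. 17.]
   pral tray-frame [ 13.  -36.3] [14. 17.]
ra handle [480.2 172.8  11.7  42.2  77.7]
   pral tray-frame [58.7 35.9] [14. 16.]
   pral tray-frame [58.7  0.2] [14. 14.]
   pral tray-frame [-34.4   0.7] [69. 68.]
rb handle [480.6 172.3  12.5  43.2  78.7]
   pral tray-frame [59.1 36.1] [14. 15.]
   pral tray-frame [59.1  0.5] [14. 14.]
   pral tray-frame [13.2 36. ] [14. 15.]
   pral tray-frame [14.1 -0.6] [15. 16.]
   pral tray-frame [-35.3 -28.8] [34.4 68. ]
side: expect hollow [295.7 290.8] tip [295.4 285.5] cap [293.9 256.2] (293.4089050292969, 256.2264404296875)
((149.6059112548828, 144.95802307128906), (4.615210056304932, 9.659277915
[... 195 characters left out ...]
), (5.545074462890625, 14.308980941772461), 39.68568420410156)]
52 [((87.04403686523438, 233.39654541015625), (2.2450385093688965, 13.982665061950684), 25.960216522216797), ((198.4582977294922, 104.27533721923828), (4.806612014770508, 8.022645950317383), 25.295433044433594)]
58 [((180.50970458984375, 170.76712036132812), (2.2288544178009033, 14.706864356994629), 35.013912200927734), ((149.6059112548828, 144.95802307128906), (4.615210056304932, 9.65927791595459), 77.65089416503906)]
65 [((248.07691955566406, 205.76922607421875), (3.076923131942749, 6.405126094818115), 108.43495178222656), ((199.35565185546875, 161.75881958007812), (2.3395073413848877, 29.746793746948242), 22.340295791625977)]
```

Run:
```python
from meas import *
for n,(u,v) in (("side0",(290,357)),("rs",(296,292))):
    c=dict(np.load(n+".npz"));g=c["image"].max(2)[v-14:v+15,u-16:u+17]
    for th in(60,68,76):
        try:
            e=blob((cv2.resize(g,None,fx=4,fy=4,interpolation=cv2.INTER_CUBIC)<th).astype(np.uint8),(64,60));q=((e[0][0]+.5)/4-.5+u-16,(e[0][1]+.5)/4-.5+v-14)
            print(n,th,g.min(),np.round(q,1),np.array(e[1])/4,onz(c,*q,14))
        except Exception as x: print(n,th,x)
    if n=="rs": print(g[2:28:2,4:30:2])
```

```text
side0 60 min() iterable argument is empty
side0 68 min() iterable argument is empty
side0 76 73 [288.2 355.5] [3.5 4.1] [605.7 280.4  14. ]
rs 60 min() iterable argument is empty
rs 68 62 [295.1 292.2] [ 7.1 10.4] [603.8 117.1  14. ]
rs 76 62 [295.1 292.1] [ 8.4 12.3] [603.6 116.8  14. ]
[[198 181 140 107 108 117 108 108 116 119 156 162 160]
 [148 128 120 130 102 100  96 116 147 153 160 160 161]
 [116 105 104 132 101  95  96 110 130 138 148 153 158]
 [105 103 105 105 100  98  93  98 102 108 108 113 130]
 [104 107 105  95  81  76  75  80  89 105 104 105 117]
 [104 105  99  79  66  65  63  65  71  95 105 105 117]
 [102 105  95  66  67  66  64  66  66  86 104 106 126]
 [104 104  97  73  65  64  65  68  72  97 104 105 157]
 [104 104 115 105  77  70  71  77  95 104 104 108 171]
 [103 119 164 160 150 143 124 107 104 103 104 105 140]
 [103 159 161 162 164 168 166 132 103 105 102 121 137]
 [120 195 159 133 133 139 176 122 106 104 106 164 200]
 [157 205 206 203 200 192 188 116 115 115 123 187 183]]
```

The tray is within about 1 mm: the visible part of the hollow and the pralines agree. Next is a close look at the plate and fins.

```bash
cat > step4.py <<'E'
from workcell import *
from h import *
np.set_printoptions(precision=1,suppress=True)
a=np.radians(-10.7)+np.pi
u=np.array([.983,-.186]);w=np.array([.186,.983]);F=np.array([602.6,112.7])
for n,q in(("pa",(440,-20,330)),("pb",(440,-70,350))):
    movep(q,R(a));wait(.3);c=camera("wrist");np.savez(n+".npz",**c);cv2.imwrite(f"pics/{n}.png",c["image"])
    P=cloud(c);d=P[...,:2]-F;X=d@u;Y=d@w
    for t,s in(("plate",(abs(X)<30)&(Y<-115)&(Y>-190)&(P[...,2]>150)&(P[...,2]<164)),("finL",(X>-45)&(X<-24)&(Y<-120)&(Y>-200)&(P[...,2]>96)&(P[...,2]<111)),("finR",(X<45)&(X>24)&(Y<-120)&(Y>-200)&(P[...,2]>96)&(P[...,2]<111)),("cap",(abs(X)<20)&(abs(Y)<20)&(P[...,2]>138)&(P[...,2]<150))):
        if s.sum()>4: print(n,t,s.sum(),"X",np.percentile(X[s],[2,50,98]),"Y",np.percentile(Y[s],[2,50,98]),"z",np.percentile(P[...,2][s],[5,50,95]))
print(read_state()["time"])
c=np.load("pa.npz")["image"];cv2.imwrite("pics/pa2.png",c)
E
python3 step4.py
```

```text
pa plate 421 X [-23.2  -3.6  21. ] Y [-140.8 -135.2 -129.2] z [154.  157.9 159.1]
pa finL 34 X [-38.4 -34.9 -27.6] Y [-161.3 -160.  -158.7] z [ 97.9 105.4 106.9]
pa finR 35 X [26.2 29.1 36.8] Y [-161.3 -160.  -158.7] z [ 97.3 105.3 107.2]
pb plate 406 X [-23.3  -3.1  20.9] Y [-140.9 -135.8 -129.6] z [152.3 157.9 159.1]
pb finL 30 X [-38.3 -34.1 -28.3] Y [-161.9 -160.4 -158.6] z [ 97.9 105.5 107.1]
pb finR 37 X [26.5 29.5 36.7] Y [-161.9 -160.3 -158.2] z [ 97.7 105.  107.3]
pb cap 508 X [-14.5  -2.2  12.4] Y [-14.3  -2.   12.5] z [140.  146.  147.2]
14.325
```

View pics/pa.png

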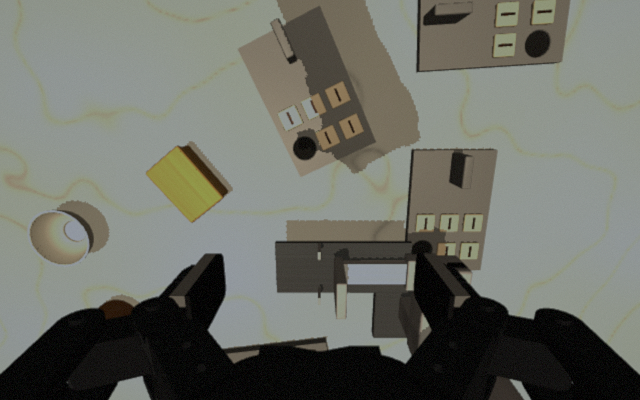

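Two fins are visible at (320,252) and (320,293), with the plate at (341,298). The plate stands at Y -135 and the fins at Y -160.1, so the pull is about 25 mm.

```bash
cat > step5.py <<'E'
from workcell import *
from h import *
np.set_printoptions(precision=2,suppress=True)
a=np.radians(-10.7)+np.pi
w=np.array([.186,.983]);F=np.array([602.6,112.7])
def S(t):
    s=read_state();print(t,round(s["time"],2),s["eef_pos"],"Y",(s["eef_pos"][:2]-F)@w,s["ft_force"],round(s["finger_gap"],1),round(s["gripper_force"],1))
g=np.array([576.5,-19.8])
movep((*g,260),R(a));S("above")
print(movel((*g,117),max_speed=100,guard=15));S("down")
clamp();S("clamp")
movel((*(g-25.1*w),117),max_speed=30);wait(.5);S("pulled")
for n in("scene","side"):
    c=camera(n);np.savez(f"f{n}.npz",**c)
    I=c["image"];b=(200,290,280,400) if n=="scene" else (190,310,250,370)
    cv2.imwrite(f"pics/f{n}.png",cv2.resize(I[b[0]:b[1],b[2]:b[3]],None,fx=5 if n=="scene" else 5,fy=5,interpolation=cv2.INTER_CUBIC))
E
python3 step5.py
```

```text
above 15.04 [576.33 -19.33 259.7 ] Y -134.67338984135685 [ 0.51 -0.4   0.85] 85.3 0.0
False
down 16.62 [576.78 -19.83 117.52] Y -135.0835476049329 [ 0.14 -0.46  0.13] 85.8 0.0
clamp 17.28 [576.47 -20.13 117.13] Y -135.4353967878967 [-2.4  -2.88  4.57] 11.3 58.6
pulled 18.77 [572.33 -42.19 117.17] Y -157.88866730965202 [ 2.87 12.15 -1.65] 11.3 58.5
```

View pics/fscene.png

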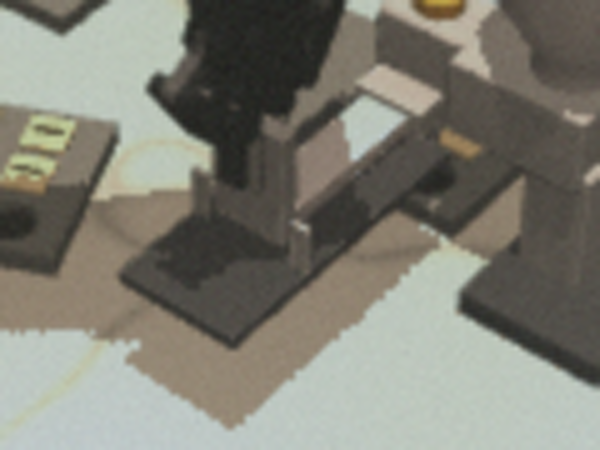

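```bash
cat > pf.py <<'E'
from workcell import *
from h import *
import sys
np.set_printoptions(precision=1,suppress=True)
u=np.array([.983,-.186]);w=np.array([.186,.983]);F=np.array([602.6,112.7])
for n in("scene0","side0","fscene","fside"):
    c=dict(np.load(n+".npz"));P=cloud(c);d=P[...,:2]-F;X=d@u;Y=d@w;Z=P[...,2]
    for t,s in(("plateends",(abs(X)<24)&(abs(X)>12)&(Y<-120)&(Y>-180)&(Z>112)&(Z<164)),("finL",(X>-42)&(X<-26)&(Y<-140)&(Y>-180)&(Z>85)&(Z<111)),("finR",(X<42)&(X>26)&(Y<-140)&(Y>-180)&(Z>85)&(Z<111))):
        if s.sum()>3: print(n,t,s.sum(),"Y",np.percentile(Y[s],[5,50,95]),"z",np.percentile(Z[s],[5,95]))
s=read_state();print(s["time"],s["eef_pos"],(s["eef_pos"][:2]-F)@w,s["ft_force"],s["finger_gap"])
E
python3 pf.py
```

```text
scene0 plateends 154 Y [-143.2 -140.7 -132. ] z [116.8 159.6]
scene0 finL 29 Y [-164.9 -162.7 -160.4] z [ 87.6 108.1]
scene0 finR 31 Y [-165.1 -162.9 -159.9] z [ 86.9 107.7]
side0 plateends 154 Y [-137.2 -130.  -127.3] z [114.7 157.6]
side0 finL 30 Y [-161.4 -158.5 -156. ] z [ 87.  105.5]
side0 finR 14 Y [-161.2 -158.8 -156.9] z [ 86.7 105.6]
fscene plateends 95 Y [-165.7 -163.  -155.7] z [114.6 159.7]
fscene finL 28 Y [-163.9 -162.5 -160.5] z [ 86.7 106.2]
fscene finR 29 Y [-165.3 -162.8 -160.1] z [ 88.5 107.6]
fside plateends 104 Y [-161.  -152.3 -149.5] z [114.5 158.1]
fside finL 30 Y [-162.  -159.  -156.3] z [ 86.5 104.6]
fside finR 26 Y [-161.  -158.9 -156.7] z [ 88.  104.5]
18.8667 [572.3 -42.2 117.1] -157.87742716946633 [ 2.7 10.9 -2.2] 11.456882645586296
```

The scene view shows the plate just short of the fins: it has moved 22.4 mm of 25.2 because the spring is deflecting the arm. I'll command a little farther.

```bash
cat > step6.py <<'E'
from workcell import *
from h import *
u=np.array([.983,-.186]);w=np.array([.186,.983]);F=np.array([602.6,112.7])
g=np.array([576.5,-19.8])
Y=lambda:(read_state()["eef_pos"][:2]-F)@w
k=27.8
for i in range(3):
    movel((*(g-k*w),117),max_speed=20);wait(.5);y=np.mean([Y() for _ in range(3)]);print(k,y)
    if abs(y+160.5)<.3: break
    k+=y+160.5
for n in("scene","side"):
    c=camera(n);np.savez(f"f{n}.npz",**c)
c=camera("side")["image"][200:330,230:390];cv2.imwrite("pics/g.png",cv2.resize(c,None,fx=4,fy=4,interpolation=cv2.INTER_CUBIC))
E
python3 step6.py; python3 pf.py | tail -7; sed -i 's/"rs"/"fside"/g' meas.py
python3 - <<'E'
import sys;sys.path.insert(0,'.')
from meas import *
c=dict(np.load("fside.npz"));u,v=296,292;g=c["image"].max(2)[v-14:v+15,u-16:u+17]
e=blob((cv2.resize(g,None,fx=4,fy=4,interpolation=cv2.INTER_CUBIC)<76).astype(np.uint8),(64,60));print((e[0][0]+.5)/4-.5+u-16,(e[0][1]+.5)/4-.5+v-14)
E
```

```text
27.8 -160.4917583976171
fscene plateends 106 Y [-168.1 -165.4 -156.1] z [114.  159.3]
fscene finL 29 Y [-164.3 -162.6 -159.8] z [ 85.5 106.9]
fscene finR 29 Y [-164.8 -162.6 -160.1] z [ 86.8 107.2]
fside plateends 98 Y [-161.1 -154.8 -151.1] z [112.9 158.8]
fside finL 31 Y [-161.8 -159.1 -156.2] z [ 87.5 104.2]
fside finR 26 Y [-160.8 -158.7 -154.7] z [ 87.2 104.6]
19.8 [571.8 -44.7 117.1] -160.4653887571793 [ 2.7 12.2 -1.5] 11.32689073452962
295.2339057922363 292.1117467880249
```

View pics/g.png

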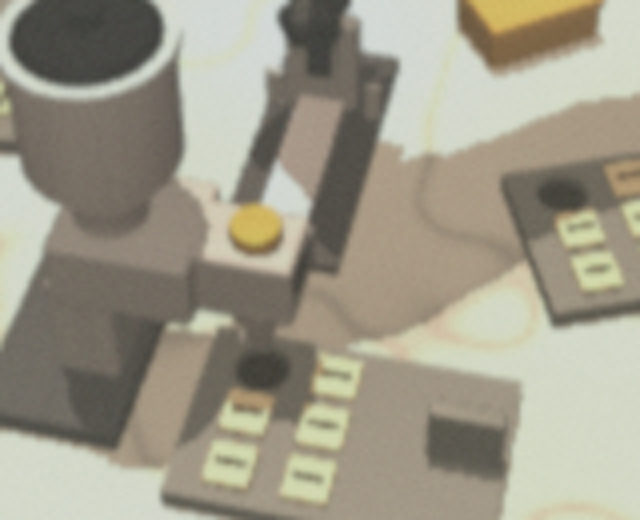

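The tray is unchanged and the plate is level with the fins to about 0.5 mm. One small trim, then hand in.

Run:
```python
from workcell import *
from h import *
w=np.array([.186,.983]);g=np.array([576.5,-19.8])
movel((*(g-28.2*w),117),max_speed=20);wait(.5)
s=read_state();print(s["eef_pos"],(s["eef_pos"][:2]-np.array([602.6,112.7]))@w,s["gripper_force"],s["time"])
print(finish_job())
```

```text
[571.75762763 -45.06637203 117.15561996] -160.82102496512678 58.9775151014328 20.55
the job is handed in; nothing more can be done
None
```

The job is handed in at 20.6 s on the robot's clock: the hollow sits within about 1 mm of centre under the nozzle with the tray released, and the fingers are still holding the valve plate level with the fins to about 0.5 mm; the jar, tin and dish were not touched.

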